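# Draw the bottom steel tin from its stand onto the scale

### The arm

A 7-joint arm with a two-finger parallel gripper is mounted at the origin on the work surface. World frame = base frame: x ahead of the robot, y to its left, z up, the work surface at z = 0. Lengths are in mm, angles in degrees, forces in N, time in s.
With the tool pointing down it reaches from about 425 to 875 mm from the base axis. Payload 4.7 kg.
Tool frame: the origin (TCP) lies on the mounting face of the last link; the fingertips stand 173 mm ahead of it and the grasp point (between the pads) lies manip.tcp_to_grasp ahead of it (manip.tcp_to_grasp is the distance from the TCP to the grasp point, in mm); y points along the fingers, x is the direction in which the jaws open and shut, and the axes are right-handed (so a half turn about y gives the same grasp; the last joint's range is limited). The gripper opens to 85 mm and grips with 20 to 120 N. Pads are 22 mm wide; open, the fingers measure 114 mm over their backs; the gripper's body (76 mm by 85 mm) begins 54 mm behind the grasp point. The pads swing forward as they close: fully open they stand 13 mm farther back than shut.
Start: joints at [78.1, 18.392, -4.016, 83.108, 1.295, 78.541, -3.26], TCP at [142.973, -634.086, 404.749] pointing down, gripper open.
Joint ranges: [-163.93, 163.93], [-17.29, 119.83], [-79.2, 71.16], [3.27, 140.29], [-89.18, 269.18], [5.43, 117.66], [-154.24, 154.24]. Speed limits (degrees/s): [147.25, 147.25, 180, 180, 180, 180, 180].

### API

Orientations are given as a 3x3 rotation matrix whose columns are the frame's x, y, z axes.
In Python, from cell import manip, cams, job gives the robot as it stands.
- The arm moves only by the tool step_arm, never from a script. Its argument "deltas" is a list of rows, each a list of 3 entries, a list of its own where there are three numbers: the shift along the tool's x, y, z in m, then the turn, a rotation vector about the tool's x, y, z in degrees, then the gripper command: -1 is shut, 1 is fully open, values between are in proportion. A call has 1 to 8 rows; each row shifts and turns the commanded pose from where the row before left it, along the tool's axes as they then stand; what a row does not reach is not made up. A row lasts 1/10 s, in which the tool goes at most 50 mm and 8.59 degrees, less where a joint would pass 70% of its speed; a pose out of reach is approached as far as the arm can. A call is refused whole if a number of a shift passes 0.05 or a number of a turn 8.59, either way. A call with a gripper value outside its range is refused whole. The fingers move at their own pace and stop on an object; "newtons" is the grip in N (left out, the last holds). Time passes only in rows, so rows that do not move let the fingers close. It gives the time, the measured TCP pose, the force and the opening at its end, in the units of the state.
- manip.get_obs(): the state, without advancing time (a new reading comes with each control period).
- cams.grab_frame(name): name is "scene" or "top" or "wrist"; returns (picture, depth): 420x560x3 uint8, blue, green, red; 420x560 float32, mm along the optical axis (not along the pixel's ray), 0 where there is no reading.
- cams.get_calibration(name): a dict with "vfov" (degrees; the focal length in pixels is half the picture's height over the tangent of half this angle, whatever the lens; pixels are square), "cx", "cy" (the principal point, pixels), "R" (3x3) and "t" (3): a world point X has camera coordinates R X + t. Camera axes: x right, y down, z forward; pixel columns grow to the right and rows downward; lengths in mm; the calibration is good to about 2 mm. The wrist camera is an equidistant fisheye: a pixel r from the principal point sees the ray r / f radians off the axis. A picture is of the moment at which its call begins: read the wrist's pose just before it. get_calibration takes no time and is no camera call; for the wrist camera it gives the pose at the moment of the call.
- job.hand_in(): hands the job in, once; it reports no verdict.
The state is a dict: "time_s": time; "qpos": joint angles; "joint_velocities": joint speeds; "effort": joint torques, N m; "position": TCP position; "tool_rot": TCP orientation; "wrist_force": force on the tool from outside, world axes, zero at the start; "wrist_torque": the same for the moment, N m; "grip_width": opening from 0.0 (shut) to 1.0 (fully open).
Only numpy, scipy, OpenCV 4.12 (cv2) and the standard library are available. Lean on these libraries where they do the work, as an engineer would, in place of code of your own. Each camera call takes 0.05 s, during which the arm holds its last target.

### The job

In the wooden stand, three steel tins are stacked; slide the bottom one (the one with the orange grip) out sideways from under the others, so that they drop down and stay stacked in the stand. Then stand the drawn tin upright with its round body wholly on the black scale plate, and let go of it.

Things in the scene. Friction and masses are not known exactly. Their poses are not given: they have to be found in the camera images.
- steel_bottom: Bottom steel tin: 60 mm diameter, 34 mm high, 0.15 kg; origin at its underside's centre, z up. An arm (14 wide, 8 thick, 11 to 19 mm up) runs along its own -x to an upright orange fin to pinch from above: centre 90 mm from the tin's centre, 24 mm long along x, 12 mm thick along y, foot 10 and top 66 mm above the underside. The white stand with blue tins and a grey grip is not meant.
- steel_top: Top tin of the steel stack: 60 mm diameter, 34 mm high, no grip, 0.12 kg. Origin at the centre of its underside, z up; it starts 68 mm above the worktop, on an identical middle tin, and comes to 34 mm once the bottom tin has been drawn out and both have dropped.
- steel_stand: Fixed wooden stand, 76 by 76 mm, 110 mm high, open on top: an upright strip on each side and a top frame, 2 mm play round the tins. No floor: the tins stand on the worktop (z = 0). Origin at its footprint's centre, z up. Front faces its own -x: there the lowest 36 mm are open, so only the bottom tin can leave, straight along -x; it is clear when its centre is 70 mm or more from the stand's centre.
- scale_plate: Round black scale plate with a thin green rim, 100 mm diameter (104 with the rim), flush with the worktop (no step, things slide over it). Origin at its centre, at worktop height. It lies in front of the steel stand, 135 to 155 mm from its centre along the stand's -x, up to 20 mm to either side of that line.
Mind the look-alikes: they are no part of the job. What is shaped like the steel_top but green or yellow is not meant.

How it is judged:
By the outcome, as a careful person would: the job done as asked, in the order asked, and still so for the second after the job is handed in, with the robot touching nothing.
It also fails if it takes over 32 s, if anything falls off the work surface, if the arm or the gripper's body presses on something with over 40 N, if the wrist force passes 120 N, or if a joint passes its speed limit or range.

## Working session

There is one attempt and no reset: what is moved stays moved. The work goes in short steps, Python scripts to look and compute and a tool call to move; the robot and the scene stay as the last step left them, time stands still between calls to the robot, and variables do not carry over. Pictures are saved under pics/ and viewed, and the job is handed in when it is done.

Besides the shell and the picture viewer there is one more tool, called as name(argument=value, ...) on one line, values as JSON. step_arm: Moves the arm, as the interface text tells. Its arguments: {"type":"object","properties":{"deltas":{"type":"array","items":{"type":"array"}},"newtons":{"type":"number"}},"required":["deltas"]}

```bash
mkdir -p pics; ls
python3 - <<'E'
from cell import manip,cams,job
import cv2
o=manip.get_obs();print(o, manip.tcp_to_grasp)
for n in("scene","top"):
    p,d=cams.grab_frame(n);cv2.imwrite(f"pics/{n}0.png",p);import numpy as np;np.save(f"pics/{n}0.npy",d)
    print(n,cams.get_calibration(n))
print(cams.get_calibration("wrist"))
E
```

```text
pics
{'time_s': 0.0, 'qpos': array([78.09960531, 18.44062863, -4.01799208, 83.17533942,  1.29558362,
       78.54000917, -3.25885072]), 'joint_velocities': array([ 0.10629725, -0.00831407, -0.03873587,  0.100564  , -0.01160353,
        0.095187  ,  0.12609616]), 'effort': array([ 1.94340100e-04, -4.93578815e+01, -3.81957125e-01, -3.14335656e+01,
        1.31096947e-02,  1.14488101e-02,  4.94872666e-06]), 'position': array([ 142.93697415, -633.8815774 ,  403.60189077]), 'tool_rot': array([[ 2.20079892e-01, -5.18988241e-04,  9.75481713e-01],
       [-9.75479938e-01,  1.86338253e-03,  2.20080483e-01],
       [-1.93191476e-03, -9.99998129e-01, -9.61695919e-05]]), 'wrist_force': array([ 0.51286116, -0.62181062, -0.16543626]), 'wrist_torque': array([0.00127951, 0.04570321, 0.00854512]), 'grip_width': 0.9991240702387587} 154.70000000000002
scene {'vfov': 45.905765759466696, 'cx': 277.2853669498923, 'cy': 203.78047073686784, 'R': array([[ 0.83214725,  0.55450622,  0.00733516],
       [ 0.38981814, -0.57548979, -0.71892511],
       [-0.39442714,  0.60111094, -0.69504883]]), 't': array([-485.16706733, -106.50259072, 1299.202867  ])}
top {'vfov': 46.98299296449849, 'cx': 280.5104632031274, 'cy': 213.3035788566747, 'R': array([[ 2.07232999e-02, -9.99784044e-01,  1.55276273e-03],
       [-9.97777807e-01, -2.07800354e-02, -6.33059022e-02],
       [ 6.33244973e-02, -2.37404995e-04, -9.97992962e-01]]), 't': array([  56.20999323,  545.58813043, 1180.44157353])}
{'vfov': 65.70646984690485, 'cx': 281.9770010052189, 'cy': 212.4792974024925, 'R': array([[ 0.22018384, -0.97545408, -0.00290188],
       [-0.94005269, -0.21298523,  0.26634234],
       [-0.26042278, -0.05591636, -0.96387413]]), 't': array([-648.37997604,  -36.2788144 ,  378.81248433])}
```

View pics/scene0.png

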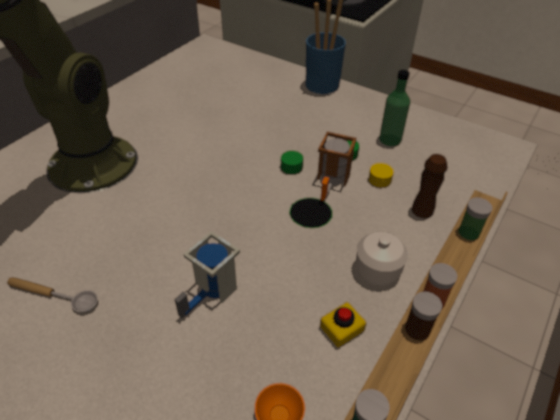

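View pics/top0.png

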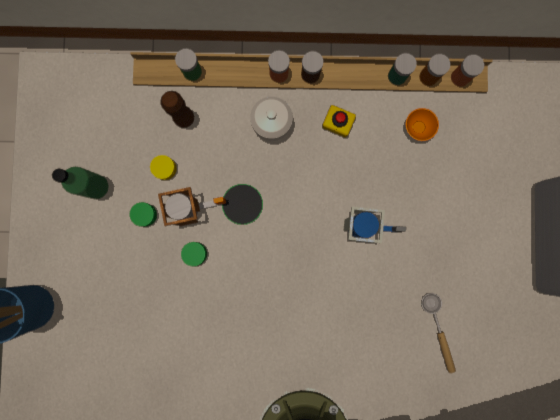

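Run:
```python
import cv2,numpy as np
a=cv2.imread("pics/top0.png")[170:245,140:275];b=cv2.imread("pics/scene0.png")[120:235,270:400]
f=lambda i,s:np.clip(cv2.resize(i,None,fx=s,fy=s,interpolation=cv2.INTER_CUBIC)*1.6,0,255).astype('u1')
cv2.imwrite("pics/topc.png",f(a,5.9));cv2.imwrite("pics/scenec.png",f(b,5))
```

```text
(no output)
```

View pics/topc.png

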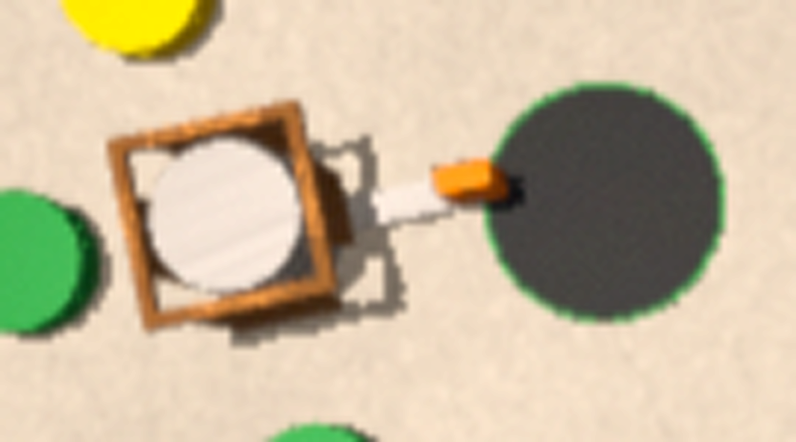

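View pics/scenec.png

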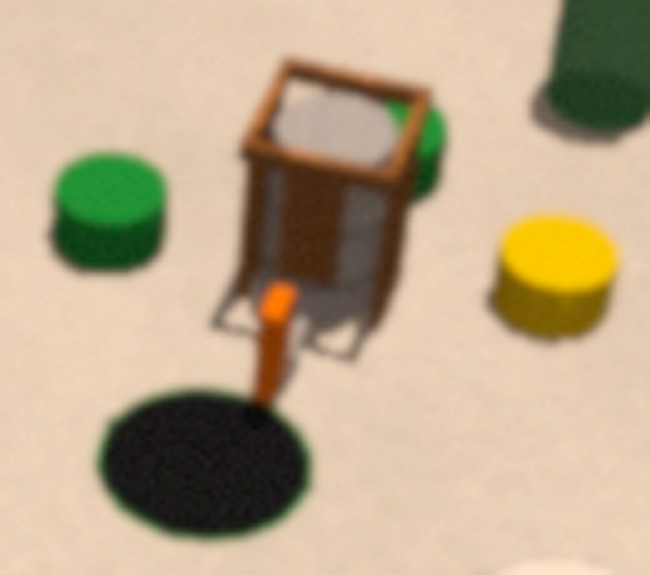

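```bash
cat > h.py <<'E'
import numpy as np
from cell import manip,cams,job
def ray(c,uv):
    f=210/np.tan(np.radians(c['vfov']/2))
    d=np.array([(uv[0]-c['cx'])/f,(uv[1]-c['cy'])/f,1.])
    R=c['R'];return -R.T@c['t'],R.T@d
def wray(c,uv):
    f=210/np.tan(np.radians(c['vfov']/2))
    x,y=uv[0]-c['cx'],uv[1]-c['cy'];r=np.hypot(x,y);th=r/f
    d=np.array([np.sin(th)*x/r,np.sin(th)*y/r,np.cos(th)])
    R=c['R'];return -R.T@c['t'],R.T@d
def atz(o_d,z):
    o,d=o_d;return o+d*(z-o[2])/d[2]
def tri(rays):
    A=np.zeros((3,3));b=np.zeros(3)
    for o,d in rays:
        d=d/np.linalg.norm(d);P=np.eye(3)-np.outer(d,d);A+=P;b+=P@o
    X=np.linalg.solve(A,b)
    return X,[float(np.linalg.norm((np.eye(3)-np.outer(d,d)/(d@d))@(X-o))) for o,d in rays]
E
python3 - <<'E'
from h import *
np.set_printoptions(precision=1,suppress=True)
T=cams.get_calibration("top");S=cams.get_calibration("scene")
t=lambda u,v:ray(T,((u+.5)/5.9+140-.5,(v+.5)/5.9+170-.5))
s=lambda u,v:ray(S,((u+.5)/5+270-.5,(v+.5)/5+120-.5))
P={'c1':((110,143),(430,95)),'c2':((298,102),(400,182)),'c3':((335,290),(247,150)),'c4':((148,328),(290,60)),
'tin':((224,215),(337,130)),'fin':((465,180),(280,300)),'plate':((605,202),(205,462))}
H={'tin':102,'fin':66,'plate':0}
for k,(a,b) in P.items():
    X,e=tri([t(*a),s(*b)]);z=H.get(k,110);print(k,X,np.array(e),'top@',atz(t(*a),z),'scene@',atz(s(*b),z))
E
```

```text
c1 [577.9 349.8 106. ] [0.3 0.3] top@ [577.3 348.6 110. ] scene@ [580.2 344.9 110. ]
c2 [596.9 277.8 107.7] [2.2 2.2] top@ [594.8 276.2 110. ] scene@ [599.7 276.7 110. ]
c3 [524.1 261.6 105.2] [2.2 2.2] top@ [522.  259.5 110. ] scene@ [528.6 257.6 110. ]
c4 [507.4 332.8 108.1] [1.8 1.8] top@ [505.8 331.3 110. ] scene@ [509.9 331.8 110. ]
tin [551.1 305.5 101.2] [0.3 0.3] top@ [550.8 305.1 102. ] scene@ [551.8 304.7 102. ]
fin [571.2 217.1  66.1] [1.9 1.9] top@ [569.6 216.1  66. ] scene@ [572.5 218.5  66. ]
plate [567.6 164.8   0.6] [0.4 0.4] top@ [567.3 164.6   0. ] scene@ [567.6 165.5  -0. ]
```

```bash
cat >> h.py <<'E'
from scipy.spatial.transform import Rotation as Ro
def sim(p,R,rows):
    for s,w,g in rows:
        p=p+R@(np.array(s)*1000);R=R@Ro.from_rotvec(np.radians(w)).as_matrix()
    return p,R
E
python3 - <<'E'
from h import *
np.set_printoptions(precision=2,suppress=True)
o=manip.get_obs();c=cams.get_calibration("wrist")
C=-c['R'].T@c['t'];print("cam in tool",o['tool_rot'].T@(C-o['position']),"axis",o['tool_rot'].T@c['R'][2])
p=np.array([142.973,-634.086,404.749]);R=o['tool_rot']
for n in(8,8,8):
    p,R=sim(p,R,[([-.0027,.0,.0432],[0,-3.79,0],1)]*n);print(p,R[:,0],np.degrees(np.arctan2(R[1,0],R[0,0])),np.hypot(*p[:2]))
E
```

```text
cam in tool [-0.31 30.83 66.09] axis [-0.    0.96 -0.27]
[ 440.75 -465.25  404.88] [ 0.68 -0.73 -0.  ] -46.968508614851004 640.8725157829534
[ 612.56 -169.18  405.28] [ 0.96 -0.29 -0.  ] -16.648504276312977 635.4960535253315
[611.41 173.13 405.84] [ 0.97  0.24 -0.  ] 13.67146197603246 635.4495282422605
```

Run:
```python
from h import *
np.set_printoptions(precision=2,suppress=True)
o=manip.get_obs()
for dx in(.003,.0035,.004):
  for dz in (.043,.044):
    p=np.array([142.973,-634.086,404.749]);R=o['tool_rot']
    for n in(8,8,8):
        p,R=sim(p,R,[([-dx,.003,dz],[0,-3.79,0],1)]*n)
    print(dx,dz,p,R.T@(np.array([571,217,300])-p),np.degrees(np.arctan2(R[1,0],R[0,0])),np.hypot(*p[:2]))
```

```text
0.003 0.043 [603.6  173.25 333.84] [-21.33  33.93  50.16] 13.67146197603246 627.9730642252454
0.003 0.044 [615.57 191.18 333.87] [-37.2   33.93  35.56] 13.67146197603246 644.5727505728429
0.0035 0.043 [594.63 179.23 333.86] [-14.03  33.93  42.23] 13.67146197603246 621.0571257246144
0.0035 0.044 [606.6  197.17 333.88] [-29.9   33.93  27.63] 13.67146197603246 637.8368240752236
0.004 0.043 [585.66 185.21 333.87] [-6.73 33.93 34.3 ] 13.67146197603246 614.2525484775696
0.004 0.044 [597.63 203.15 333.89] [-22.6   33.93  19.7 ] 13.67146197603246 631.2131600249548
```

step_arm(deltas=[[[-0.003,0.003,0.043],[0,-3.79,0],1],[[-0.003,0.003,0.043],[0,-3.79,0],1],[[-0.003,0.003,0.043],[0,-3.79,0],1],[[-0.003,0.003,0.043],[0,-3.79,0],1],[[-0.003,0.003,0.043],[0,-3.79,0],1],[[-0.003,0.003,0.043],[0,-3.79,0],1],[[-0.003,0.003,0.043],[0,-3.79,0],1],[[-0.003,0.003,0.043],[0,-3.79,0],1]])

```text
time_s: 0.9
position: [439.5, -462.6, 380.0]
tool_rot: [[0.684, -0.001, 0.729], [-0.729, 0.001, 0.684], [-0.001, -1.0, -0.0]]
wrist_force: [0.2, -0.1, -0.4]
grip_width: 0.997
```

step_arm(deltas=[[[-0.003,0.001,0.043],[0,-3.79,0],1],[[-0.003,0.001,0.043],[0,-3.79,0],1],[[-0.003,0.001,0.043],[0,-3.79,0],1],[[-0.003,0.001,0.043],[0,-3.79,0],1],[[-0.003,0.001,0.043],[0,-3.79,0],1],[[-0.003,0.001,0.043],[0,-3.79,0],1],[[-0.003,0.001,0.043],[0,-3.79,0],1],[[-0.003,0.001,0.043],[0,-3.79,0],1]])

```text
time_s: 1.7
position: [607.7, -166.2, 372.1]
tool_rot: [[0.959, -0.001, 0.284], [-0.284, 0.0, 0.959], [-0.001, -1.0, 0.0]]
wrist_force: [0.8, 0.5, -0.8]
grip_width: 1.003
```

step_arm(deltas=[[[-0.004,0.003,0.043],[0,-3.79,0],1],[[-0.004,0.003,0.043],[0,-3.79,0],1],[[-0.004,0.003,0.043],[0,-3.79,0],1],[[-0.004,0.003,0.043],[0,-3.79,0],1],[[-0.004,0.003,0.043],[0,-3.79,0],1],[[-0.004,0.003,0.043],[0,-3.79,0],1],[[-0.004,0.003,0.043],[0,-3.79,0],1],[[-0.004,0.003,0.02],[0,-3.79,0],1]])

```text
time_s: 2.5
position: [598.0, 156.0, 348.4]
tool_rot: [[0.969, -0.001, -0.245], [0.245, 0.003, 0.969], [-0.0, -1.0, 0.003]]
wrist_force: [0.1, 0.6, -0.3]
grip_width: 1.0
```

step_arm(deltas=[[[0,0,0],[0,0,0],1],[[0,0,0],[0,0,0],1]])

```text
time_s: 2.7
position: [599.9, 149.8, 348.2]
tool_rot: [[0.972, -0.0, -0.235], [0.235, -0.002, 0.972], [-0.001, -1.0, -0.001]]
wrist_force: [1.1, 0.3, 0.1]
grip_width: 0.998
```

Run:
```python
from h import *
import cv2,pickle
o=manip.get_obs();c=cams.get_calibration("wrist");p,d=cams.grab_frame("wrist")
cv2.imwrite("pics/w1.png",np.clip(p*1.4,0,255).astype('u1'));pickle.dump((o,c,p,d),open("w1.pkl","wb"))
np.set_printoptions(precision=3,suppress=True);print(o['position'],o['tool_rot'],o['qpos'])
```

```text
[599.943 149.754 348.248] [[ 0.972 -0.    -0.235]
 [ 0.235 -0.002  0.972]
 [-0.001 -1.    -0.001]] [ 17.581  21.631 -42.702  90.956  15.2    73.425 -13.887]
```

View pics/w1.png

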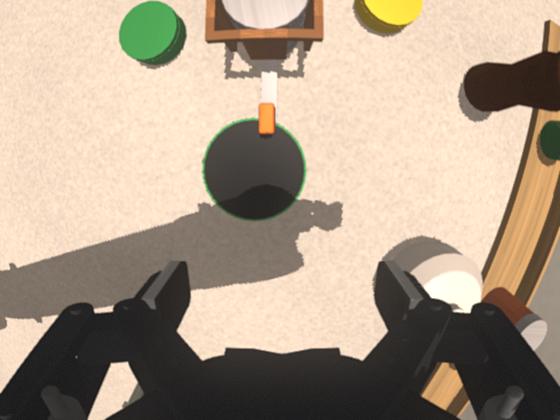

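Run:
```python
import cv2,pickle,numpy as np
o,c,p,d=pickle.load(open("w1.pkl","rb"))
a=p[0:230,190:350];cv2.imwrite("pics/w1c.png",np.clip(cv2.resize(a[0:150],None,fx=4,fy=4,interpolation=cv2.INTER_CUBIC)*1.3,0,255).astype('u1'))
```

```text
(no output)
```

View pics/w1c.png

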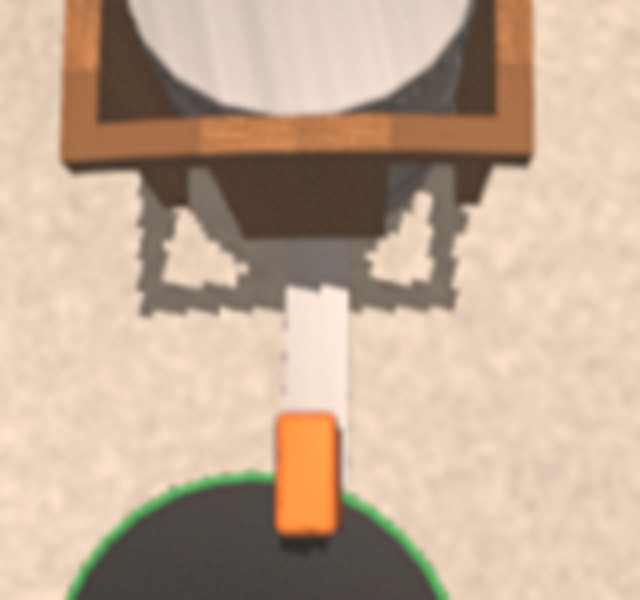

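Run:
```python
from h import *
import pickle
np.set_printoptions(precision=1,suppress=True)
o,c,p,d=pickle.load(open("w1.pkl","rb"))
w=lambda u,v:wray(c,((u+.5)/4+190-.5,(v+.5)/4-.5))
T=cams.get_calibration("top");S=cams.get_calibration("scene")
t=lambda u,v:ray(T,((u+.5)/5.9+140-.5,(v+.5)/5.9+170-.5))
s=lambda u,v:ray(S,((u+.5)/5+270-.5,(v+.5)/5+120-.5))
for q in[(276,412),(338,412),(338,533),(276,535),(307,473)]:print('fin',atz(w(*q),66))
for q in[(63,160),(532,158)]:print('front',atz(w(*q),110))
print('tri fin',tri([w(307,473),t(465,180)]),tri([w(307,473),t(465,180),s(280,300)]))
print('c2',tri([w(532,158),t(298,102)]),'c3',tri([w(63,160),t(335,290)]))
print('plate',atz(wray(c,(254.3,169)),0),atz(wray(c,(203.5,169)),0),atz(wray(c,(305.5,169)),0))
for q in[(285,290),(348,290),(285,400),(348,400)]:print('arm',atz(w(*q),19))
```

```text
fin [561.3 227.8  66. ]
fin [572.8 230.4  66. ]
fin [578.2 207.7  66. ]
fin [566.7 204.6  66. ]
fin [569.8 217.6  66. ]
front [521.3 259.7 110. ]
front [594.3 276.1 110. ]
tri fin (array([569.8, 217.2,  60.2]), [0.5323089224801316, 0.5323089224801911]) (array([570.7, 217.4,  65.8]), [0.9176754899147458, 1.6236739807370617, 2.182886600757602])
c2 (array([594.4, 275.7, 111.9]), [0.22670018958742255, 0.22670018958752425]) c3 (array([521.9, 259.2, 112. ]), [0.060877613022246715, 0.06087761302224269])
plate [566.3 166.6   0. ] [516.2 155.2   0. ] [615.3 178.4   0. ]
arm [552.6 258.2  19. ]
arm [566.4 261.4  19. ]
arm [558.6 233.3  19. ]
arm [572.4 236.5  19. ]
```

step_arm(deltas=[[[-0.0066,0.01,0.035],[0,0,0],1],[[-0.0066,0.02,0.0345],[0,0,0],1],[[0,0.035,0],[0,0,0],0.3],[[0,0.03,0],[0,0,0],0.3],[[0,0.01,0],[0,0,0],0.3],[[0,0,0],[0,0,0],0.3],[[0,0,0],[0,0,0],0.3]])

```text
time_s: 3.45
position: [571.6, 214.4, 244.9]
tool_rot: [[0.972, 0.002, -0.234], [0.234, 0.0, 0.972], [0.002, -1.0, -0.0]]
wrist_force: [-0.2, 0.5, 0.3]
grip_width: 0.652
```

Run:
```python
from h import *
import cv2,pickle
o=manip.get_obs();c=cams.get_calibration("wrist");p,d=cams.grab_frame("wrist")
cv2.imwrite("pics/w2.png",np.clip(p*1.4,0,255).astype('u1'));pickle.dump((o,c,p,d),open("w2.pkl","wb"))
np.set_printoptions(precision=3,suppress=True);print(o['position'],o['tool_rot'],o['qpos'],o['grip_width'])
```

```text
[571.635 214.398 244.902] [[ 0.972  0.002 -0.234]
 [ 0.234  0.     0.972]
 [ 0.002 -1.    -0.   ]] [ 10.69   26.648 -42.047  97.992  19.756  62.906 -23.905] 0.651980542956471
```

View pics/w2.png

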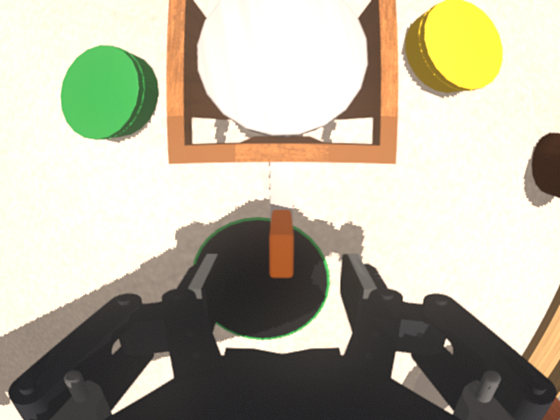

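Run:
```python
from h import *
import pickle
np.set_printoptions(precision=1,suppress=True)
o,c,p,d=pickle.load(open("w2.pkl","rb"));c1=pickle.load(open("w1.pkl","rb"))[1]
r1=wray(c1,(266.4,117.9));r2=wray(c,(281,257))
print(atz(r1,66),atz(r2,66),tri([r1,r2]))
```

```text
[569.8 217.6  66. ] [569.2 218.1  66. ] (array([569.6, 217.5,  64.4]), [0.162807950513011, 0.16280795051299893])
```

step_arm(deltas=[[[-0.001,0.015,0],[0,0,0],0.3],[[0,0.017,0],[0,0,0],0.3],[[0,0.01,0],[0,0,0],0.3],[[0,0,0],[0,0,0],0.3],[[0,0,0],[0,0,0],0.3]])

```text
time_s: 4.0
position: [569.3, 215.2, 201.1]
tool_rot: [[0.972, -0.001, -0.237], [0.237, -0.0, 0.972], [-0.001, -1.0, 0.0]]
wrist_force: [-0.5, -0.0, -0.1]
grip_width: 0.65
```

step_arm(deltas=[[[0,0,0],[0,0,0],-1],[[0,0,0],[0,0,0],-1],[[0,0,0],[0,0,0],-1],[[0,0,0],[0,0,0],-1],[[0,0,0],[0,0,0],-1],[[0,0,0],[0,0,0],-1],[[0,0,0],[0,0,0],-1],[[0,0,0],[0,0,0],-1]], newtons=40)

```text
time_s: 4.8
position: [569.9, 215.1, 202.1]
tool_rot: [[0.972, 0.001, -0.236], [0.236, 0.0, 0.972], [0.001, -1.0, 0.0]]
wrist_force: [2.4, 0.4, 2.0]
grip_width: 0.134
```

step_arm(deltas=[[[0,0,-0.003],[0,0,0],-1],[[0,0,-0.006],[0,0,0],-1],[[0,0,-0.006],[0,0,0],-1],[[0,0,-0.006],[0,0,0],-1]])

```text
time_s: 5.2
position: [573.3, 197.9, 201.8]
tool_rot: [[0.971, -0.001, -0.239], [0.239, 0.006, 0.971], [0.001, -1.0, 0.006]]
wrist_force: [-0.7, 8.8, 1.2]
grip_width: 0.135
```

step_arm(deltas=[[[0,0,-0.006],[0,0,0],-1],[[0,0,-0.006],[0,0,0],-1],[[0,0,-0.006],[0,0,0],-1],[[0,0,-0.006],[0,0,0],-1]])

```text
time_s: 5.6
position: [578.6, 174.8, 201.7]
tool_rot: [[0.971, -0.002, -0.24], [0.24, 0.005, 0.971], [-0.001, -1.0, 0.006]]
wrist_force: [-2.3, 7.3, 2.6]
grip_width: 0.132
```

step_arm(deltas=[[[0,0,-0.006],[0,0,0],-1],[[0,0,-0.006],[0,0,0],-1],[[0,0,-0.006],[0,0,0],-1],[[0,0,-0.006],[0,0,0],-1],[[0,0,-0.006],[0,0,0],-1]])

```text
time_s: 6.1
position: [587.3, 142.0, 201.8]
tool_rot: [[0.972, -0.0, -0.236], [0.236, 0.0, 0.972], [-0.0, -1.0, 0.0]]
wrist_force: [-1.1, 4.5, 4.4]
grip_width: 0.137
```

Run:
```python
from h import *
import cv2
o=manip.get_obs();print(o['position'],o['wrist_force'])
p,d=cams.grab_frame("scene");cv2.imwrite("pics/s2.png",np.clip(cv2.resize(p[110:260,250:430],None,fx=4,fy=4,interpolation=cv2.INTER_CUBIC)*1.5,0,255).astype('u1'))
```

```text
[587.25319553 141.98898164 201.80187061] [-1.1263518   4.4645191   4.42415686]
```

View pics/s2.png

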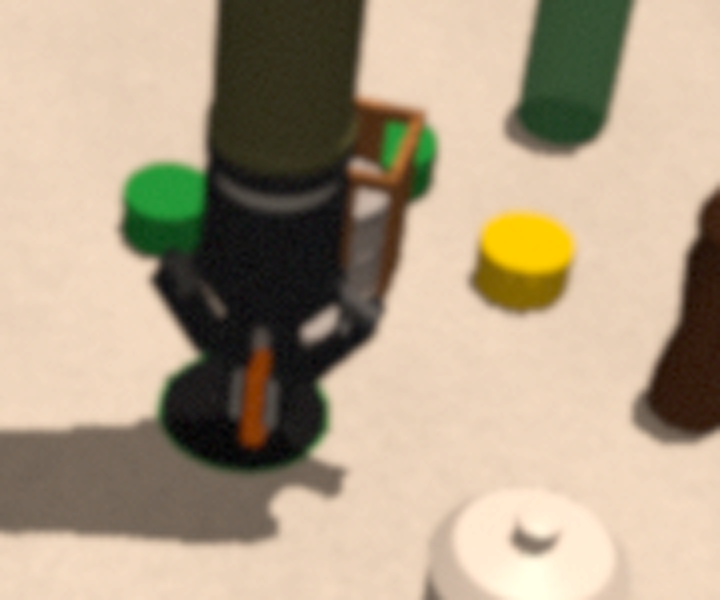

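step_arm(deltas=[[[0,0,-0.008],[0,0,0],-1],[[0,0,-0.008],[0,0,0],-1],[[-0.0025,0,-0.008],[0,0,0],-1],[[-0.0025,0,-0.008],[0,0,0],-1],[[-0.0025,0,-0.008],[0,0,0],-1],[[-0.0025,0,-0.008],[0,0,0],-1],[[-0.0025,0,-0.008],[0,0,0],-1],[[-0.0025,0,-0.008],[0,0,0],-1]])

```text
time_s: 6.95
position: [587.7, 75.8, 201.7]
tool_rot: [[0.972, -0.0, -0.236], [0.236, -0.0, 0.972], [-0.0, -1.0, -0.0]]
wrist_force: [0.6, 3.5, 3.6]
grip_width: 0.133
```

step_arm(deltas=[[[0,0,0],[0,0,0],-1],[[0,0,0],[0,0,0],-1]])

```text
time_s: 7.15
position: [587.8, 74.4, 201.7]
tool_rot: [[0.972, -0.001, -0.235], [0.235, -0.003, 0.972], [-0.001, -1.0, -0.003]]
wrist_force: [-1.7, -1.1, 5.7]
grip_width: 0.136
```

Run:
```python
from h import *
import cv2,pickle
o=manip.get_obs();print(o['position'],o['wrist_force'])
c=cams.get_calibration("wrist");p,d=cams.grab_frame("wrist");pickle.dump((o,c,p,d),open("w3.pkl","wb"))
cv2.imwrite("pics/w3.png",np.clip(p*1.3,0,255).astype('u1'))
```

```text
[587.84508719  74.43613662 201.74926213] [-1.70278366 -1.05512006  5.74295971]
```

View pics/w3.png

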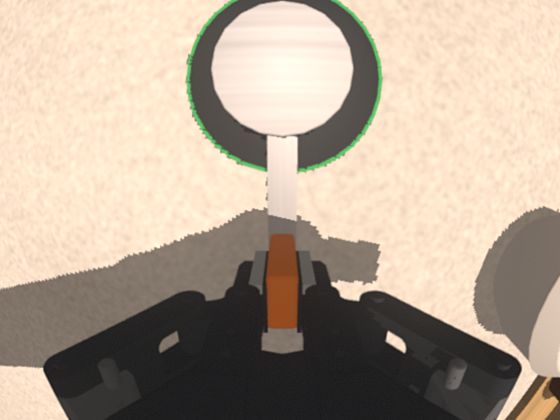

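step_arm(deltas=[[[0,0,0],[0,0,0],-0.3],[[0,0,0],[0,0,0],-0.3],[[0,0,0],[0,0,0],0.3],[[0,0,0],[0,0,0],0.3],[[0,0,0],[0,0,0],0.3]])

```text
time_s: 7.7
position: [587.6, 76.4, 201.4]
tool_rot: [[0.972, -0.001, -0.236], [0.236, -0.0, 0.972], [-0.001, -1.0, -0.0]]
wrist_force: [0.2, -0.4, 0.2]
grip_width: 0.651
```

step_arm(deltas=[[[0,-0.01,0],[0,0,0],0.3],[[0,-0.02,0],[0,0,0],0.3],[[0,-0.04,0],[0,0,0],0.3],[[0,-0.04,0],[0,0,0],0.3],[[0,-0.04,0],[0,0,0],0.3],[[0,0,0],[0,0,0],0.3],[[0,0,0],[0,0,0],0.3]])

```text
time_s: 8.4
position: [587.9, 76.7, 353.4]
tool_rot: [[0.972, 0.003, -0.236], [0.236, -0.0, 0.972], [0.003, -1.0, -0.001]]
wrist_force: [0.5, -0.2, -0.4]
grip_width: 0.651
```

Run:
```python
from h import *
import cv2,pickle
o=manip.get_obs();print(o['time_s'],o['position'],o['wrist_force'])
for n in("wrist","scene","top"):
    c=cams.get_calibration(n);p,d=cams.grab_frame(n);pickle.dump((o,c,p,d),open(n+"4.pkl","wb"))
    if n=="scene":p=cv2.resize(p[110:260,250:430],None,fx=4,fy=4,interpolation=cv2.INTER_CUBIC)
    if n=="top":p=cv2.resize(p[150:260,130:280],None,fx=5,fy=5,interpolation=cv2.INTER_CUBIC)
    cv2.imwrite(f"pics/{n}4.png",np.clip(p*1.4,0,255).astype('u1'))
```

```text
8.4 [587.93912182  76.74411136 353.37534287] [ 0.52551064 -0.16841379 -0.40122576]
```

View pics/wrist4.png

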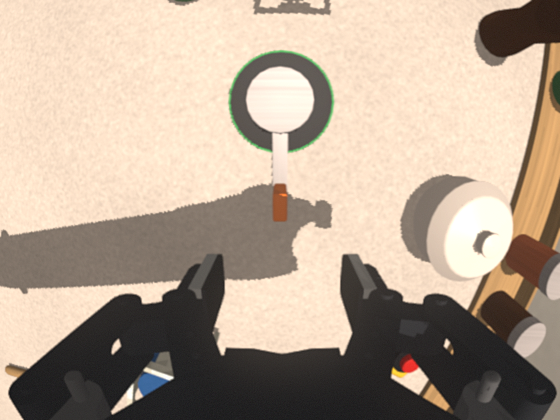

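View pics/scene4.png

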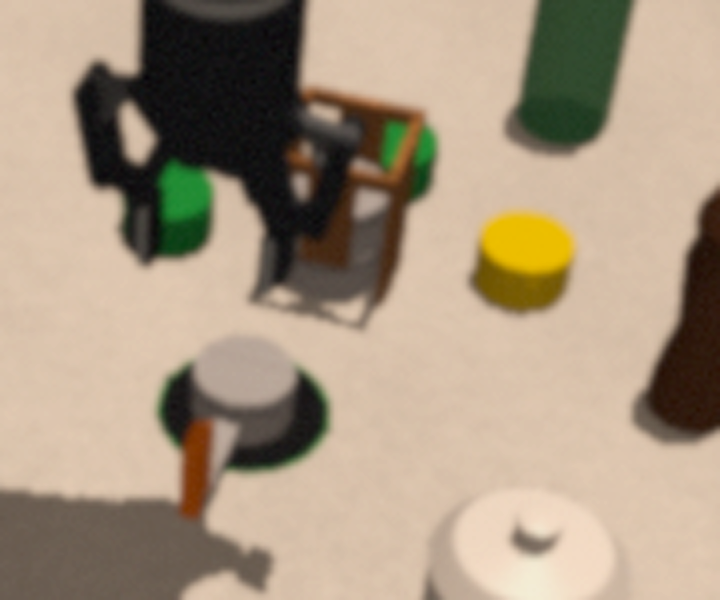

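View pics/top4.png

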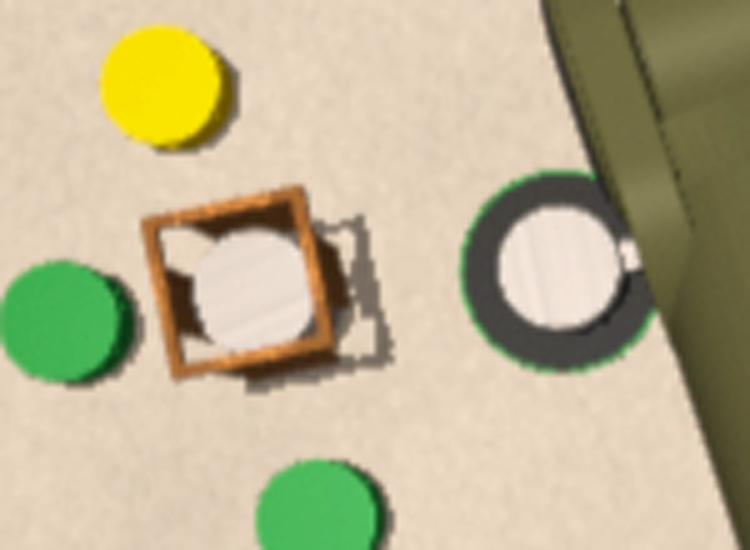

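Run:
```python
from h import *
import pickle
np.set_printoptions(precision=1,suppress=True)
o,c,p,d=pickle.load(open("top4.pkl","rb"))
f=210/np.tan(np.radians(c['vfov']/2))
def patch(u,v,r):
    vv,uu=np.mgrid[v-r:v+r+1,u-r:u+r+1];z=d[v-r:v+r+1,u-r:u+r+1];m=(np.hypot(vv-v,uu-u)<=r)&(z>0)
    X=np.c_[(uu[m]-c['cx'])/f*z[m],(vv[m]-c['cy'])/f*z[m],z[m]];W=(X-c['t'])@c['R']
    A=np.c_[W[:,0]-W[:,0].mean(),W[:,1]-W[:,1].mean(),np.ones(len(W))];k=np.linalg.lstsq(A,W[:,2],rcond=None)[0]
    print(u,v,'mean',W.mean(0),'slope deg',np.degrees(np.arctan(k[:2])),'std',W[:,2].std(),len(W))
patch(130+255//5,150+290//5,8);patch(130+558//5,150+267//5,9);patch(130+400//5,150+100//5,8);patch(142,214,8)
# centres at height
g=lambda u,v:ray(c,((u+.5)/5+130-.5,(v+.5)/5+150-.5))
print('stack',atz(g(253,291),68),'tin',atz(g(559,267),34),'plate',atz(g(560,271),0))
```

```text
181 208 mean [548.8 304.2  67.5] slope deg [-1.  -1.5] std 2.406141070395494 196
241 203 mean [566.5 164.8  33.4] slope deg [-0.2 -1.3] std 2.1270761194032253 252
210 170 mean [651.5 247.9  -0.3] slope deg [-0.   1.8] std 2.348347496169287 195
142 214 mean [534.5 406.   33.2] slope deg [ 0.8 -1.2] std 2.0066812889316825 197
stack [549.2 306.   68. ] tin [566.5 163.7  34. ] plate [567.3 166.    0. ]
```

step_arm(deltas=[[[0,0,-0.04],[0,0,0],0.3],[[0,0,-0.05],[0,0,0],0.3],[[0,0,-0.05],[0,0,0],0.3],[[0,0,-0.05],[0,0,0],0.3],[[0,0,-0.03],[0,0,0],0.3],[[0,0,0],[0,0,0],0.3],[[0,0,0],[0,0,0],0.3]])

```text
time_s: 9.25
position: [639.4, -137.9, 349.8]
tool_rot: [[0.972, -0.003, -0.235], [0.235, 0.002, 0.972], [-0.002, -1.0, 0.002]]
wrist_force: [0.4, 0.0, 0.6]
grip_width: 0.649
```

Run:
```python
from h import *
import cv2,pickle
o=manip.get_obs();print(o['time_s'],o['position'])
q=[]
for n in("scene","top"):
    c=cams.get_calibration(n);p,d=cams.grab_frame(n);pickle.dump((o,c,p,d),open(n+"5.pkl","wb"))
    if n=="scene":p=cv2.resize(p[110:260,260:400],None,fx=4,fy=4,interpolation=cv2.INTER_CUBIC)
    if n=="top":p=cv2.resize(p[150:260,130:280],None,fx=5,fy=5,interpolation=cv2.INTER_CUBIC)
    cv2.imwrite(f"pics/{n}5.png",np.clip(p*1.6,0,255).astype('u1'))
```

```text
9.25 [ 639.41898414 -137.88788015  349.8301253 ]
```

View pics/scene5.png

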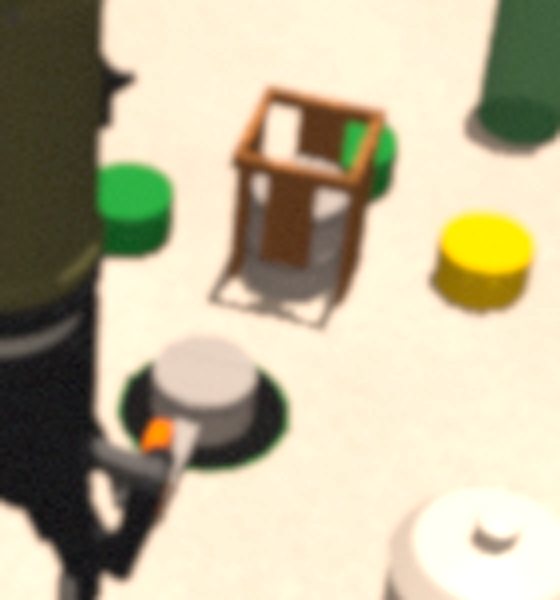

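View pics/top5.png

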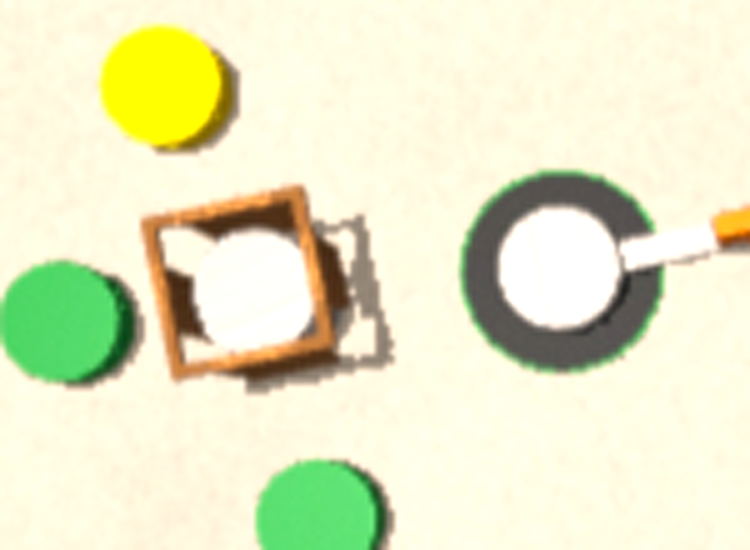

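```bash
python3 -c "
from cell import job
print(job.hand_in())"
```

```text
the job is handed in; nothing more can be done
None
```

I gripped the orange fin from above and drew the bottom steel tin straight out of the wooden stand. I then slid it onto the black scale plate, let go and moved the arm clear. The job was handed in at about 9.4 s; the highest wrist force I saw was about 9 N.

**Drawn tin:** it stands upright about 2 mm from the plate's centre, against roughly 20 mm of room. Its top measured 33.4 mm high (34 expected).

**Stacked tins:** both dropped and stayed stacked in the stand. The upper tin's top face measured 67.5 mm (68 expected) and is centred in the stand. Its apparent tilt of about 1.5° is no more than the bare worktop shows, so I take it as camera noise.

None of the checks failed. The weakest agreement was the fin-top height before grasping: the view pairs gave 60, 64 and 66 mm against the stated 66 mm. Its sideways position agreed to about 3 mm between views, and the grip closed on it cleanly.

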